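Find the rocking corner of a tube deck and pack it

ROBOT

A 6-joint arm with a two-finger parallel gripper is mounted at the origin on the work surface. World frame = base frame: x ahead of the robot, y to its left, z up, the work surface at z = 0. Lengths are in m, angles in degrees, forces in N, time in s.
With the tool pointing down it reaches from about 0.275 to 0.875 m from the base axis. Payload 12.5 kg.
Tool frame: the origin (TCP) lies between the finger pads; the fingertips stand 17 mm ahead of it and the grasp point (between the pads) lies 2 mm behind it; z points along the fingers, y is the direction in which the jaws open and shut (so a half turn about z gives the same grasp; the last joint's range is limited). The gripper opens to 85 mm and grips with 20 to 120 N. Pads are 22 mm wide; open, the fingers measure 114 mm over their backs; the gripper's body (76 mm by 85 mm) begins 54 mm behind the grasp point. The pads swing forward as they close: fully open they stand 13 mm farther back than shut.
Start: joints at [63.507, 20.094, 94.641, -0, 65.266, -4.847], TCP at [0.203, 0.511, 0.248] pointing down, gripper open.
Joint ranges: [-157.81, 157.81], [-45, 120.19], [0.68, 151.7], [-89.99, 269.99], [4.06, 180], [-164.3, 164.3]. Speed limits (degrees/s): [127.2, 127.2, 159.86, 180, 180, 180].

INTERFACE

Orientations are given as [roll, pitch, yaw] about the fixed x, y, z axes, in that order (R = Rz(yaw) Ry(pitch) Rx(roll)).
In Python, from rig import state, snapshot, sign_off, find_in gives the robot as it stands.
- The arm moves only by the tool jog_arm, never from a script. Its argument "targets" is a list of rows, each a list of 5 numbers: the shift along the tool's x, y, z in mm, then the turn about the tool's z in degrees, then the opening in per cent of the stroke, from 0 (shut) to 100 (fully open). In form: [[dx, dy, dz, turn, grip], ...]. A call has 1 to 20 rows; each row shifts and turns the commanded pose from where the row before left it, along the tool's axes as they then stand; what a row does not reach is not made up. A row lasts 1/12 s, in which the tool goes at most 41.7 mm and 7.16 degrees, less where a joint would pass 70% of its speed; a pose out of reach is approached as far as the arm can. A call is refused whole if a number of a shift passes 41.7 or a number of a turn 7.16, either way. A call with a gripper value outside its range is refused whole. The fingers move at their own pace and stop on an object; "grip_force" is the grip in N (left out, the last holds). Time passes only in rows, so rows that do not move let the fingers close. It gives the time, the measured TCP pose, the force and the opening at its end, in the units of the state.
- state(): the state, without advancing time (a new reading comes with each control period).
- snapshot(name): name is "side" or "top"; returns a dict with "color" (384x512x3 uint8, red, green, blue), "vertical_fov" (degrees; the focal length in pixels is half the picture's height over the tangent of half this angle, whatever the lens; pixels are square), "cx", "cy" (the principal point, pixels), "dist_coeffs" ([k1, k2, p1, p2, k3] as OpenCV has them; the pictures are not rectified), "eye" and "attitude" of the camera in the world. Camera axes: x right, y down, z forward; pixel columns grow to the right and rows downward; lengths in m; the calibration is good to about 2 mm. A picture is of the moment at which its call begins. There is no depth.
- sign_off(): hands the job in, once; it reports no verdict.
Trained networks look in the newest picture that a camera, given by its name, has taken for a name from the list of things; names that differ only in an ending like _2 or _b are one class to them, and where a whole thing is asked for, a point or a joint stands for the part that bears it (a point fixed in the world has none). Each returns a list of dicts, best first, with "score" (0 to 1); they miss things now and then, are a little off and sometimes report something else, mostly with a low value. They report only what shows in the picture. A call takes as long as a camera call.
- find_in(query, camera): "at" ([x, y, z] in m, in world coordinates, good to about 4 mm: the middle of the surface that is visible of it).
The state is a dict: "time_s": time; "joints": joint angles; "qvel": joint speeds; "joint_efforts": joint torques, N m; "eef_pos": TCP position; "tool_rot": TCP orientation; "contact_force": force on the tool from outside, world axes, zero at the start; "ft_torque": the same for the moment, N m; "opening": finger opening in m.
Only numpy, scipy, OpenCV 4.12 (cv2) and the standard library are available. Lean on these libraries where they do the work, as an engineer would, in place of code of your own. Each camera call takes 0.05 s, during which the arm holds its last target.

TASK

The white tube deck rocks on one of its four corners. Press down on the corners one after another until you find the one that gives, then press the raised steel shim tab beside that corner down fully flat so that the deck sits level, and move clear. Leave the other three tabs standing and the things around the deck where they are; nothing is to be gripped or lifted.

Things in the scene. Friction and masses are not known exactly. Their poses are not given: they have to be found in the camera images.
- stand: Grey fixed stand of the tube deck: a tray 150 x 196 mm (x, y), 8 mm thick, with four tongues reaching out under the shim tabs, fixed to the bench. Origin on the bench top below its centre; x points away from the robot, y to the robot's left, up to about 15 degrees off. Positions below are in this frame.
- deck: White perforated deck plate, 156 x 180 x 10 mm, level at the start, top face 56 mm above the bench; z square to the plate. Six capped tubes are fixed upright in its middle (within 30 mm of the centre in x, 27 mm in y, 43 mm tall above the deck). Origin at its centre, 38 mm above the bench.
- mount: Springy centre mount under the deck (hidden, origin 38 mm above the bench). Under each deck corner is also a hidden foot: three fill the space; one is 7 mm too short, so its corner alone dips about 7 mm when pressed (about 4 N takes it down to the foot) and springs back level when let go. The other corners stay put (within 1 to 2 mm).
- corner_near_left (a point): Point on the deck's top face above the foot of the corner that is near the robot, left (x -58, y 70, z 56 mm in the stand's frame), 20 mm in from both edges: the place to press this corner.
- corner_near_right (a point): Point on the deck's top face above the foot of the corner that is near the robot, right (x -58, y -70, z 56 mm in the stand's frame), 20 mm in from both edges: the place to press this corner.
- corner_far_left (a point): Point on the deck's top face above the foot of the corner that is far from the robot, left (x 58, y 70, z 56 mm in the stand's frame), 20 mm in from both edges: the place to press this corner.
- corner_far_right (a point): Point on the deck's top face above the foot of the corner that is far from the robot, right (x 58, y -70, z 56 mm in the stand's frame), 20 mm in from both edges: the place to press this corner.
- tab_near_left (a point): Centre of the round press pad (22 mm across) on top of the steel shim tab of the corner that is near the robot, left. The tab, 26 mm wide and 56 mm long, slopes up and outwards from beneath the deck's left edge (towards +y of the stand) at 25 to 30 degrees. Standing, the pad is at x -58, y 125, z 38 to 42 mm in the stand's frame; pressed flat it is at x -58, y 131, z 19 mm.
- tab_near_right (a point): Centre of the round press pad (22 mm across) on top of the steel shim tab of the corner that is near the robot, right. The tab, 26 mm wide and 56 mm long, slopes up and outwards from beneath the deck's right edge (towards -y of the stand) at 25 to 30 degrees. Standing, the pad is at x -58, y -125, z 38 to 42 mm in the stand's frame; pressed flat it is at x -58, y -131, z 19 mm.
- tab_far_left (a point): Centre of the round press pad (22 mm across) on top of the steel shim tab of the corner that is far from the robot, left. The tab, 26 mm wide and 56 mm long, slopes up and outwards from beneath the deck's left edge (towards +y of the stand) at 25 to 30 degrees. Standing, the pad is at x 58, y 125, z 38 to 42 mm in the stand's frame; pressed flat it is at x 58, y 131, z 19 mm.
- tab_far_right (a point): Centre of the round press pad (22 mm across) on top of the steel shim tab of the corner that is far from the robot, right. The tab, 26 mm wide and 56 mm long, slopes up and outwards from beneath the deck's right edge (towards -y of the stand) at 25 to 30 degrees. Standing, the pad is at x 58, y -125, z 38 to 42 mm in the stand's frame; pressed flat it is at x 58, y -131, z 19 mm.
- shim_near_left (a joint): Hinge of that corner's shim tab (rad): -0.08 to 0 standing, 0.44 pressed flat (end stop). The tab is stiff, taking about 10 to 16 N on its pad, and stays where it is left (pressing its deck corner hard afterwards can creep it back a little). Its inner toe packs the foot of its corner up by 7 mm as the tab goes flat. Under a full-height foot it meets firm resistance or heaves the deck out of level.
- shim_near_right (a joint): Hinge of that corner's shim tab (rad): -0.08 to 0 standing, 0.44 pressed flat (end stop). The tab is stiff, taking about 10 to 16 N on its pad, and stays where it is left (pressing its deck corner hard afterwards can creep it back a little). Its inner toe packs the foot of its corner up by 7 mm as the tab goes flat. Under a full-height foot it meets firm resistance or heaves the deck out of level.
- shim_far_left (a joint): Hinge of that corner's shim tab (rad): -0.08 to 0 standing, 0.44 pressed flat (end stop). The tab is stiff, taking about 10 to 16 N on its pad, and stays where it is left (pressing its deck corner hard afterwards can creep it back a little). Its inner toe packs the foot of its corner up by 7 mm as the tab goes flat. Under a full-height foot it meets firm resistance or heaves the deck out of level.
- shim_far_right (a joint): Hinge of that corner's shim tab (rad): -0.08 to 0 standing, 0.44 pressed flat (end stop). The tab is stiff, taking about 10 to 16 N on its pad, and stays where it is left (pressing its deck corner hard afterwards can creep it back a little). Its inner toe packs the foot of its corner up by 7 mm as the tab goes flat. Under a full-height foot it meets firm resistance or heaves the deck out of level.
- pot: Small jar with orange lid, 30 mm across, 42 mm tall, a bystander on the bench between the two left tabs. Origin under its centre.
- tubestand: White block 40 x 30 x 22 mm with one black-capped tube, 70 mm tall in all, a bystander on the bench between the two right tabs. Origin under its centre.
- rack: White rack 74 x 96 x 50 mm holding twelve orange-capped tubes, 81 mm tall in all, a bystander left of the stand. Origin under its centre.
- beaker: Glass beaker 60 mm across, 75 mm tall, a bystander right of the stand. Origin under its centre.

How it is judged:
By the outcome, as a careful person would: the job done as asked, in the order asked, and still so for the second after the job is handed in, with the robot touching nothing.
It also fails if it takes over 61 s, if anything falls off the work surface, if the arm or the gripper's body presses on something with over 40 N, if the wrist force passes 120 N, or if a joint passes its speed limit or range.

## Working session

There is one attempt and no reset: what is moved stays moved. The work goes in short steps, Python scripts to look and compute and a tool call to move; the robot and the scene stay as the last step left them, time stands still between calls to the robot, and variables do not carry over. Pictures are saved under pics/ and viewed, and the job is handed in when it is done.

Besides the shell and the picture viewer there is one more tool, called after ">>>" as name(argument=value, ...) on one line, values as JSON. jog_arm: Moves the arm, as the interface text tells. Its arguments: {"type":"object","properties":{"targets":{"type":"array","items":{"type":"array","items":{"type":"number"}}},"grip_force":{"type":"number"}},"required":["targets"]}

```bash
mkdir -p pics; ls; python3 - <<'E'
from rig import *
import cv2,numpy as np
print(state())
for n in ("side","top"):
    s=snapshot(n); cv2.imwrite(f"pics/{n}0.png",s["color"][:,:,::-1])
    print({k:v for k,v in s.items() if k!="color"})
    for q in ("stand","deck","tab_near_left","tab_near_right","tab_far_left","tab_far_right","corner_near_left","corner_far_left","corner_near_right","corner_far_right","pot","tubestand"):
        print(n,q,[(np.round(d["at"],4).tolist(),round(d["score"],2)) for d in find_in(q,n)[:4]])
E
```

```text
pics
{'time_s': 0.0, 'joints': array([ 6.35061951e+01,  2.01252152e+01,  9.46778905e+01,  2.21741037e-04,
        6.52662336e+01, -4.84672280e+00]), 'qvel': array([ 0.02085935, -0.00142282, -0.00177361,  0.03213298, -0.12513998,
        0.03741141]), 'joint_efforts': array([ 1.12890102e-03, -5.06104732e+01, -2.91410905e+01, -1.99230669e-05,
        4.49689061e-03, -1.85651959e-05]), 'eef_pos': array([0.20271567, 0.51093327, 0.24774379]), 'tool_rot': array([-1.79930926e+02, -6.05906592e-03,  1.58352821e+02]), 'contact_force': array([ 0.2403896 , -0.65436266,  0.14941942]), 'ft_torque': array([-0.01193961, -0.04151083,  0.01085537]), 'opening': 0.08554410676071277}
{'vertical_fov': 44.23322562684565, 'cx': 258.07028454317106, 'cy': 191.95104795974936, 'dist_coeffs': array([-0.09013221,  0.        ,  0.        ,  0.        ,  0.        ]), 'eye': array([0.31387341, 0.96709337, 0.74394139]), 'attitude': array([-125.32241545,   -1.36189301, -164.1630996 ])}
side stand [([0.5391, 0.0995, 0.0577], 0.95)]
side deck [([0.5407, 0.079, 0.0606], 0.95)]
side tab_near_left [([0.5108, 0.1821, 0.036
[... 778 characters left out ...]
, ([0.529, -0.2403, 0.0415], 0.2)]
top tab_near_left [([0.6277, 0.1573, 0.0403], 0.7), ([0.5156, 0.1788, 0.0341], 0.64)]
top tab_near_right [([0.4698, -0.0509, 0.0364], 0.82), ([0.5782, 0.1921, 0.0396], 0.41), ([0.5276, -0.2408, 0.0425], 0.25)]
top tab_far_left [([0.6265, 0.1609, 0.0369], 0.63)]
top tab_far_right [([0.5786, -0.0693, 0.0344], 0.51)]
top corner_near_left [([0.5856, 0.322, 0.0538], 0.73), ([0.5449, 0.0539, 0.0567], 0.69)]
top corner_far_left [([0.5463, 0.0534, 0.0593], 0.85)]
top corner_near_right [([0.5461, 0.0551, 0.0564], 0.82)]
top corner_far_right [([0.5473, 0.0543, 0.0593], 0.64)]
top pot [([0.5755, 0.1927, 0.0405], 0.61)]
top tubestand [([0.5204, -0.0711, 0.0196], 0.58)]
```

View pics/top0.png

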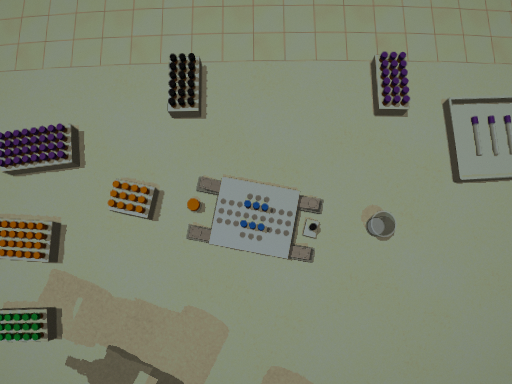

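View pics/side0.png

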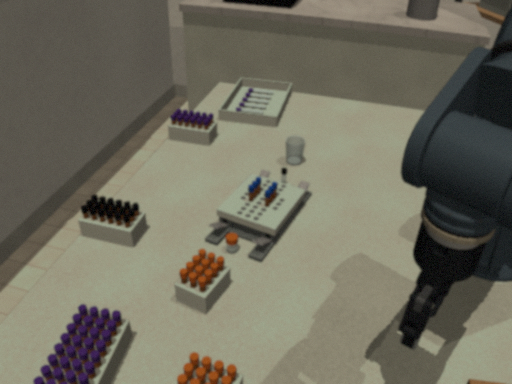

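The top view shows the deck with corners near (222,177), (300,187), (289,257) and (210,247), and tabs at (208,186), (198,233), (312,203) and (302,254). The pot is at (194,204) and the tubestand at (312,228). Next I'll fit the deck outline.

```bash
cat > h.py <<'E'
import numpy as np,cv2
from scipy.spatial.transform import Rotation as Ro
def cam(s):
    h=s["color"].shape[0]; f=h/2/np.tan(np.radians(s["vertical_fov"]/2))
    K=np.array([[f,0,s["cx"]],[0,f,s["cy"]],[0,0,1]])
    return K,np.array(s["dist_coeffs"]),Ro.from_euler("xyz",s["attitude"],degrees=True).as_matrix(),np.array(s["eye"])
def proj(s,P):
    K,d,R,e=cam(s); rv=cv2.Rodrigues(R.T)[0]
    return cv2.projectPoints(np.array(P,float).reshape(-1,1,3),rv,-R.T@e,K,d)[0].reshape(-1,2)
def ray(s,uv,z):
    K,d,R,e=cam(s); n=cv2.undistortPoints(np.array(uv,float).reshape(-1,1,2),K,d).reshape(-1,2)
    D=np.c_[n,np.ones(len(n))]@R.T
    return e+D*((z-e[2])/D[:,2])[:,None]
E
python3 - <<'E'
from rig import *
from h import *
import pickle
s=snapshot("top"); t=snapshot("side"); pickle.dump((s,t),open("s.pkl","wb"))
g=s["color"].astype(int)
c=s["color"][160:275,180:330]
hsv=cv2.cvtColor(s["color"],cv2.COLOR_RGB2HSV)
print(hsv[200,225],hsv[215,285],hsv[210,340],hsv[290,250])
m=((hsv[...,1]<25)&(hsv[...,2]>130)).astype(np.uint8)
m[:165]=0;m[270:]=0;m[:,:203]=0;m[:,306:]=0
m=cv2.morphologyEx(m,cv2.MORPH_CLOSE,np.ones((5,5)))
m=cv2.morphologyEx(m,cv2.MORPH_OPEN,np.ones((5,5)))
cs=max(cv2.findContours(m,0,2)[0],key=cv2.contourArea)
W=ray(s,cs.reshape(-1,2)+0.0,0.056)[:,:2].astype(np.float32)
r=cv2.minAreaRect(W*1000); print(r)
box=cv2.boxPoints(cv2.minAreaRect(cs)); print(box)
cv2.imwrite("pics/crop.png",cv2.resize(c[:,:,::-1],None,fx=5,fy=5,interpolation=cv2.INTER_CUBIC))
cv2.imwrite("pics/m.png",cv2.resize(m[160:275,180:330]*255,None,fx=4,fy=4))
E
```

```text
[ 25  30 101] [ 81  18 144] [ 45  36 143] [ 41  44 144]
((543.7443237304688, 54.867515563964844), (178.45741271972656, 162.92144775390625), 78.47111511230469)
[[207.75014 247.09302]
 [220.98589 175.95084]
 [299.61316 190.57916]
 [286.37744 261.72134]]
```

View pics/crop.png

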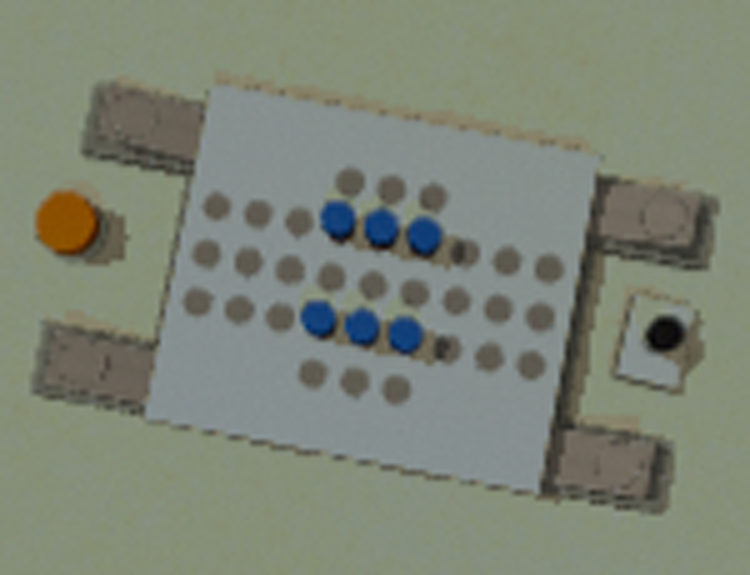

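View pics/m.png

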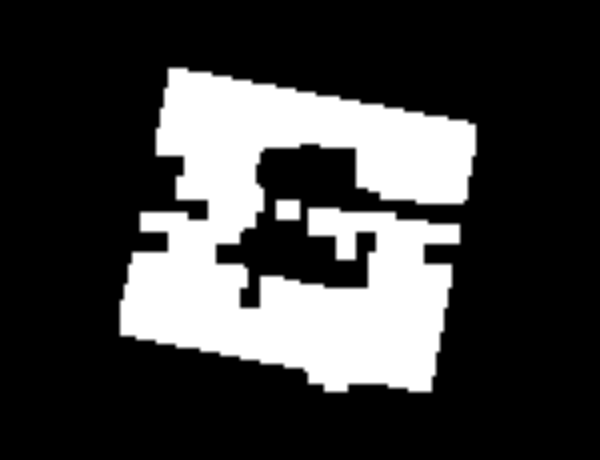

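The enlarged crop shows the deck corners cleanly at crop pixels (213,83), (600,155), (545,497) and (147,418). I'll fit a rigid rectangle of known size to those.

```bash
python3 - <<'E'
from h import *
import pickle
from scipy.optimize import least_squares
s,t=pickle.load(open("s.pkl","rb"))
c=np.array([[213,83],[600,155],[545,497],[147,418]],float)
uv=(c+.5)/5-.5+[180,160]
W=ray(s,uv,.056); print(np.round(W,4))
print([round(np.linalg.norm(W[i]-W[i-1])*1e3,1) for i in range(4)])
L=np.array([[78,90],[78,-90],[-78,-90],[-78,90]])/1e3
def T(p,l): 
    a=p[2];R=np.array([[np.cos(a),-np.sin(a)],[np.sin(a),np.cos(a)]]);return l@R.T+p[:2]
f=least_squares(lambda p:(T(p,L)-W[:,:2]).ravel(),[.545,.055,-.2]);p=f.x
print(p[:2],np.degrees(p[2]),np.round(f.fun*1e3,1))
np.save("pose.npy",p)
N=["near_left","near_right","far_left","far_right"]
S=np.array([[-1,1],[-1,-1],[1,1],[1,-1]])
co=np.c_[T(p,S*[.058,.070]),np.full(4,.056)]
tb=np.c_[T(p,S*[.058,.125]),np.full(4,.040)]
for n,a,b in zip(N,co,tb): print(n,np.round(a,4),np.round(b,4))
Pt=np.r_[co,tb,np.c_[T(p,L),np.full(4,.056)]]
for n,im in(("top",s),("side",t)):
    x=proj(im,Pt); o=np.array([180,160]) if n=="top" else np.array([180,150])
    cr=cv2.resize(im["color"][o[1]:o[1]+115,o[0]:o[0]+150,::-1],None,fx=5,fy=5,interpolation=cv2.INTER_CUBIC)
    for q in x: cv2.circle(cr,tuple(int(v) for v in (q-o+.5)*5),4,(0,0,255),-1)
    cv2.imwrite(f"pics/ov_{n}.png",cr)
E
```

```text
[[ 0.6412  0.1257  0.056 ]
 [ 0.6056 -0.0494  0.056 ]
 [ 0.4523 -0.0213  0.056 ]
 [ 0.4895  0.1555  0.056 ]]
[np.float64(154.7), np.float64(178.8), np.float64(155.9), np.float64(180.7)]
[0.54715586 0.05262361] -11.275326788484582 [ 0.  -0.1  0.4 -1.5  0.8  0.9 -1.2  0.6]
near_left [0.504  0.1326 0.056 ] [0.5147 0.1866 0.04  ]
near_right [ 0.4766 -0.0047  0.056 ] [ 0.4658 -0.0586  0.04  ]
far_left [0.6177 0.1099 0.056 ] [0.6285 0.1639 0.04  ]
far_right [ 0.5903 -0.0274  0.056 ] [ 0.5796 -0.0813  0.04  ]
```

View pics/ov_top.png

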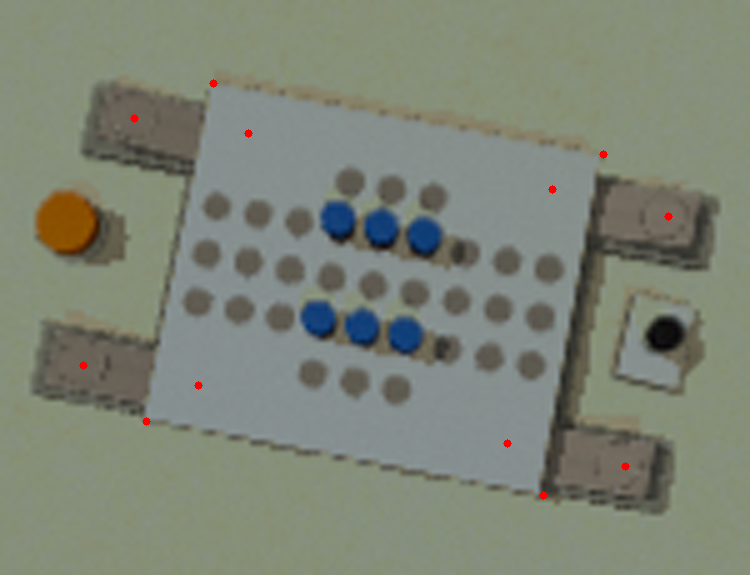

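View pics/ov_side.png

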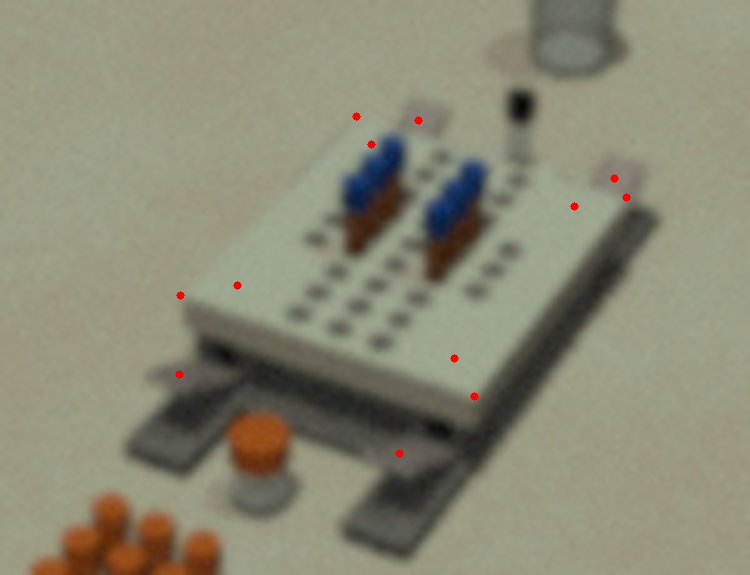

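The projections match both views to about 2 mm, so the pose is good. First I'll shut the fingers, turn the jaw axis along the stand's x and come down a little.

>>> jog_arm(targets=[[0,0,8,6.6,0],[0,0,8,6.6,0],[0,0,8,6.6,0],[0,0,8,6.6,0],[0,0,8,6.6,0],[0,0,8,6.6,0],[0,0,8,6.6,0],[0,0,8,6.6,0],[0,0,8,6.6,0],[0,0,8,6.6,0],[0,0,8,6.6,0],[0,0,8,7.1,0]])

```text
time_s: 2.4
eef_pos: [0.2029, 0.5112, 0.1519]
tool_rot: [180.0, -0.0, 78.3]
contact_force: [0.5, -0.1, 0.1]
opening: -0.0
```

```bash
cat > d.py <<'E'
import sys
from rig import state
from h import *
p=np.load("pose.npy")
def d(x,y):  # stand-frame target (mm) -> tool shift mm
    s=state(); a=p[2]
    w=p[:2]+np.array([[np.cos(a),-np.sin(a)],[np.sin(a),np.cos(a)]])@np.array([x,y])/1e3
    R=Ro.from_euler("xyz",s["tool_rot"],degrees=True).as_matrix()
    v=np.r_[w-s["eef_pos"][:2],0]
    print("t",s["time_s"],"pos",np.round(s["eef_pos"],4),"rot",np.round(s["tool_rot"],1),"open",round(s["opening"],4),"F",np.round(s["contact_force"],1),"target",np.round(w,4),"shift",np.round(R.T@v*1e3,1))
d(float(sys.argv[1]),float(sys.argv[2]))
E
python3 d.py -58 70
```

```text
t 2.4 pos [0.2029 0.5112 0.1519] rot [180.   -0.   78.3] open -0.0 F [ 0.5 -0.1  0.1] target [0.504  0.1326] shift [-309.9  371.4   -0. ]
```

>>> jog_arm(targets=[[-20.7,24.8,0,0,0],[-20.7,24.8,0,0,0],[-20.7,24.8,0,0,0],[-20.7,24.8,0,0,0],[-20.7,24.8,0,0,0],[-20.7,24.8,0,0,0],[-20.7,24.8,0,0,0],[-20.7,24.8,0,0,0],[-20.7,24.8,0,0,0],[-20.7,24.8,0,0,0],[-20.7,24.8,10,0,0],[-20.7,24.8,10,0,0],[-20.7,24.8,10,0,0],[-20.7,24.8,10,0,0],[-20,24,10,0,0],[0,0,15,0,0],[0,0,5,0,0],[0,0,0,0,0]])

```text
time_s: 3.9
eef_pos: [0.505, 0.1343, 0.0812]
tool_rot: [-179.9, 0.0, 78.6]
contact_force: [0.2, 0.5, -0.2]
opening: -0.0002
```

```bash
python3 d.py -58 70
```

```text
t 3.9 pos [0.505  0.1343 0.0812] rot [-179.9    0.    78.6] open -0.0002 F [ 0.2  0.5 -0.2] target [0.504  0.1326] shift [-1.9 -0.6  0. ]
```

>>> jog_arm(targets=[[-2,0,3,0,0],[0,0,2,0,0],[0,0,0,0,0]])

```text
time_s: 4.15
eef_pos: [0.5052, 0.133, 0.0775]
tool_rot: [180.0, -0.0, 78.7]
contact_force: [0.3, 0.2, -0.4]
opening: -0.0
```

>>> jog_arm(targets=[[0,0,1,0,0],[0,0,1,0,0],[0,0,0,0,0]])

```text
time_s: 4.4
eef_pos: [0.5054, 0.1327, 0.0754]
tool_rot: [180.0, -0.0, 78.7]
contact_force: [-0.4, -0.0, 0.0]
opening: 0.0002
```

>>> jog_arm(targets=[[0,0,1,0,0],[0,0,0,0,0]])

```text
time_s: 4.57
eef_pos: [0.5054, 0.1325, 0.0742]
tool_rot: [-180.0, 0.0, 78.7]
contact_force: [-0.0, -0.4, 0.6]
opening: 0.0002
```

>>> jog_arm(targets=[[0,0,1,0,0],[0,0,0,0,0]])

```text
time_s: 4.73
eef_pos: [0.5054, 0.1325, 0.0732]
tool_rot: [-180.0, 0.0, 78.7]
contact_force: [0.5, 0.7, -0.2]
opening: 0.0
```

>>> jog_arm(targets=[[0,0,1,0,0],[0,0,0,0,0]])

```text
time_s: 4.9
eef_pos: [0.5055, 0.1325, 0.073]
tool_rot: [180.0, -0.0, 78.7]
contact_force: [-3.7, -0.8, 10.3]
opening: 0.0002
```

>>> jog_arm(targets=[[0,0,1,0,0],[0,0,0,0,0]])

```text
time_s: 5.07
eef_pos: [0.5057, 0.1326, 0.0729]
tool_rot: [180.0, -0.0, 78.7]
contact_force: [-8.1, -0.2, 23.8]
opening: 0.0006
```

>>> jog_arm(targets=[[0,0,0.5,0,0],[0,0,0,0,0]])

```text
time_s: 5.23
eef_pos: [0.5057, 0.1326, 0.0728]
tool_rot: [180.0, -0.0, 78.7]
contact_force: [-10.8, -0.8, 30.3]
opening: -0.0001
```

Near-left is rigid: 30 N with no sinking, contact at TCP z 0.073. Next is near-right.

>>> jog_arm(targets=[[0,0,-15,0,0],[0,0,-20,0,0],[-28,0,0,0,0],[-28,0,0,0,0],[-28,0,0,0,0],[-28,0,0,0,0],[-28,0,0,0,0],[0,0,15,0,0],[0,0,14,0,0],[0,0,2,0,0],[0,0,0,0,0],[0,0,0,0,0]])

```text
time_s: 6.23
eef_pos: [0.4781, -0.0046, 0.0752]
tool_rot: [180.0, -0.0, 78.7]
contact_force: [0.5, 0.1, -0.1]
opening: 0.0001
```

```bash
python3 d.py -58 -70
```

```text
t 6.2333 pos [ 0.4781 -0.0046  0.0752] rot [180.   -0.   78.7] open 0.0001 F [ 0.5  0.1 -0.1] target [ 0.4766 -0.0047] shift [-0.4 -1.5 -0. ]
```

>>> jog_arm(targets=[[0,-1.5,1,0,0],[0,0,1,0,0],[0,0,0,0,0]])

```text
time_s: 6.48
eef_pos: [0.4766, -0.0043, 0.0731]
tool_rot: [180.0, -0.0, 78.7]
contact_force: [-0.2, 0.0, 0.8]
opening: 0.0
```

>>> jog_arm(targets=[[0,0,1,0,0],[0,0,0,0,0]])

```text
time_s: 6.65
eef_pos: [0.4767, -0.0045, 0.0729]
tool_rot: [180.0, 0.0, 78.7]
contact_force: [-6.0, 1.2, 16.6]
opening: 0.0001
```

>>> jog_arm(targets=[[0,0,1,0,0],[0,0,0,0,0]])

```text
time_s: 6.82
eef_pos: [0.4769, -0.0046, 0.0728]
tool_rot: [179.9, 0.0, 78.7]
contact_force: [-9.6, 0.0, 31.8]
opening: 0.0003
```

Near-right is rigid too. Far-right next.

>>> jog_arm(targets=[[0,0,-15,0,0],[0,0,-20,0,0],[0,29,0,0,0],[0,29,0,0,0],[0,29,0,0,0],[0,29,0,0,0],[0,0,15,0,0],[0,0,14,0,0],[0,0,2,0,0],[0,0,0,0,0],[0,0,0,0,0]])

```text
time_s: 7.73
eef_pos: [0.5902, -0.0272, 0.0754]
tool_rot: [180.0, -0.0, 78.7]
contact_force: [0.6, -0.5, 0.3]
opening: -0.0002
```

```bash
python3 d.py 58 -70
```

```text
t 7.7333 pos [ 0.5902 -0.0272  0.0754] rot [180.   -0.   78.7] open -0.0002 F [ 0.6 -0.5  0.3] target [ 0.5903 -0.0274] shift [-0.1  0.1  0. ]
```

>>> jog_arm(targets=[[0,0,1,0,0],[0,0,1,0,0],[0,0,0,0,0]])

```text
time_s: 7.98
eef_pos: [0.5903, -0.0273, 0.0732]
tool_rot: [180.0, -0.0, 78.7]
contact_force: [-0.5, 0.0, -0.3]
opening: 0.0003
```

>>> jog_arm(targets=[[0,0,1,0,0],[0,0,0,0,0]])

```text
time_s: 8.15
eef_pos: [0.5904, -0.0274, 0.072]
tool_rot: [180.0, 0.0, 78.7]
contact_force: [0.7, 0.6, 1.1]
opening: 0.0
```

>>> jog_arm(targets=[[0,0,1,0,0],[0,0,0,0,0]])

```text
time_s: 8.32
eef_pos: [0.5905, -0.0275, 0.071]
tool_rot: [180.0, 0.0, 78.7]
contact_force: [0.4, -0.6, 2.2]
opening: -0.0001
```

This corner is giving, so I'll follow it down to confirm.

>>> jog_arm(targets=[[0,0,1,0,0],[0,0,1,0,0],[0,0,0,0,0]])

```text
time_s: 8.57
eef_pos: [0.5907, -0.0276, 0.0691]
tool_rot: [179.9, 0.0, 78.7]
contact_force: [0.7, -3.6, 6.3]
opening: 0.0001
```

>>> jog_arm(targets=[[0,0,1,0,0],[0,0,1,0,0],[0,0,0,0,0]])

```text
time_s: 8.82
eef_pos: [0.5909, -0.0278, 0.0674]
tool_rot: [179.9, 0.0, 78.7]
contact_force: [0.4, -4.1, 8.6]
opening: 0.0003
```

>>> jog_arm(targets=[[0,0,1,0,0],[0,0,0,0,0]])

```text
time_s: 8.98
eef_pos: [0.591, -0.0279, 0.067]
tool_rot: [179.9, 0.0, 78.7]
contact_force: [-1.6, -4.2, 14.6]
opening: -0.0001
```

>>> jog_arm(targets=[[0,0,0.5,0,0],[0,0,0,0,0]])

```text
time_s: 9.15
eef_pos: [0.5911, -0.0278, 0.0669]
tool_rot: [179.9, 0.0, 78.7]
contact_force: [-3.6, -4.5, 17.7]
opening: -0.0002
```

Far-right gives: it sinks about 6.5 mm at low force and then meets the foot. I'll lift off and move above the far-right tab pad.

>>> jog_arm(targets=[[0,0,-15,0,0],[0,0,-15,0,0],[-20,0,0,0,0],[-20,0,0,0,0],[-18,0,0,0,0],[0,0,12,0,0],[0,0,10,0,0],[0,0,0,0,0],[0,0,0,0,0]])

```text
time_s: 9.9
eef_pos: [0.5782, -0.0832, 0.0721]
tool_rot: [-179.9, -0.0, 78.7]
contact_force: [0.7, 0.8, -0.3]
opening: 0.0002
```

```bash
python3 d.py 58 -128; python3 - <<'E'
from rig import *
from h import *
for n in("top","side"):
    s=snapshot(n); o=np.array([180,160]) if n=="top" else np.array([180,120])
    cv2.imwrite(f"pics/b_{n}.png",cv2.resize(s["color"][o[1]:o[1]+115,o[0]:o[0]+150,::-1],None,fx=5,fy=5,interpolation=cv2.INTER_CUBIC))
E
```

```text
t 9.9 pos [ 0.5782 -0.0832  0.0721] rot [-179.9   -0.    78.7] open 0.0002 F [ 0.7  0.8 -0.3] target [ 0.579  -0.0842] shift [-0.9  1.  -0. ]
```

View pics/b_side.png

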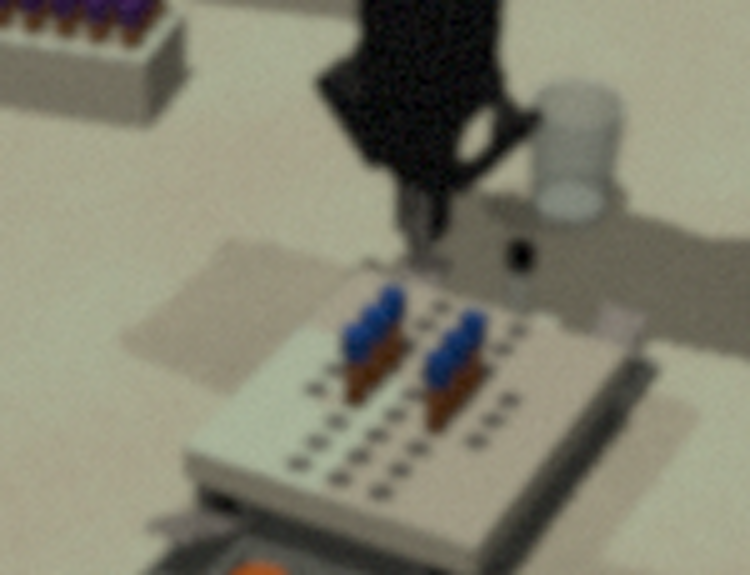

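The side view shows the closed tip at about (420,260), directly above the far-right tab. The gripper knuckle clears the tubestand cap at (520,255) in height. Pressing now.

>>> jog_arm(targets=[[-1,1,4,0,0],[0,0,4,0,0],[0,0,2,0,0],[0,0,0,0,0]])

```text
time_s: 10.33
eef_pos: [0.5793, -0.0852, 0.0627]
tool_rot: [-180.0, -0.0, 78.7]
contact_force: [-0.2, -0.1, -1.0]
opening: 0.0002
```

>>> jog_arm(targets=[[0,0,2,0,0],[0,0,2,0,0],[0,0,0,0,0]])

```text
time_s: 10.58
eef_pos: [0.5798, -0.0858, 0.0597]
tool_rot: [180.0, 0.0, 78.7]
contact_force: [-1.7, -2.2, 4.1]
opening: -0.0002
```

>>> jog_arm(targets=[[0,0,2,0,0],[0,0,2,0,0],[0,0,0,0,0]])

```text
time_s: 10.83
eef_pos: [0.5801, -0.0862, 0.0561]
tool_rot: [179.9, 0.1, 78.7]
contact_force: [-1.9, -4.9, 6.8]
opening: -0.0001
```

>>> jog_arm(targets=[[0,0,2,0,0],[0,0,2,0,0],[0,0,2,0,0],[0,0,0,0,0]])

```text
time_s: 11.17
eef_pos: [0.5803, -0.0861, 0.05]
tool_rot: [179.9, 0.0, 78.6]
contact_force: [-0.7, -2.4, 7.7]
opening: -0.0
```

>>> jog_arm(targets=[[0,0,2,0,0],[0,0,2,0,0],[0,0,0,0,0]])

```text
time_s: 11.42
eef_pos: [0.5804, -0.0861, 0.046]
tool_rot: [179.9, 0.0, 78.7]
contact_force: [1.1, -2.7, 5.4]
opening: 0.0
```

>>> jog_arm(targets=[[0,0,2,0,0],[0,0,2,0,0],[0,0,0,0,0]])

```text
time_s: 11.67
eef_pos: [0.5804, -0.0861, 0.042]
tool_rot: [179.9, 0.0, 78.7]
contact_force: [0.2, -1.8, 5.3]
opening: -0.0003
```

```bash
python3 d.py 58 -131
```

```text
t 11.6667 pos [ 0.5804 -0.0861  0.042 ] rot [179.9   0.   78.7] open -0.0003 F [ 0.2 -1.8  5.3] target [ 0.5784 -0.0872] shift [-1.4 -1.7 -0. ]
```

>>> jog_arm(targets=[[0,0,2,0,0],[0,0,2,0,0],[0,0,0,0,0]])

```text
time_s: 11.92
eef_pos: [0.5803, -0.0862, 0.038]
tool_rot: [179.9, 0.1, 78.7]
contact_force: [-0.5, -3.9, 4.5]
opening: 0.0003
```

>>> jog_arm(targets=[[0,0,1,0,0],[0,0,1,0,0],[0,0,0,0,0]])

```text
time_s: 12.17
eef_pos: [0.5804, -0.0863, 0.0363]
tool_rot: [179.9, 0.1, 78.7]
contact_force: [-1.2, -4.7, 7.7]
opening: -0.0002
```

>>> jog_arm(targets=[[0,0,1,0,0],[0,0,0,0,0]])

```text
time_s: 12.33
eef_pos: [0.5805, -0.0864, 0.0359]
tool_rot: [179.8, 0.1, 78.7]
contact_force: [-4.4, -4.2, 14.8]
opening: -0.0001
```

It has reached the end stop at TCP z 0.036, which is pad z 19 mm. I'll press slightly firmer to seat it, then lift clear.

>>> jog_arm(targets=[[0,0,1,0,0],[0,0,0,0,0],[0,0,0,0,0]])

```text
time_s: 12.58
eef_pos: [0.5807, -0.0864, 0.0356]
tool_rot: [179.8, 0.1, 78.7]
contact_force: [-5.8, -5.1, 22.5]
opening: -0.0002
```

>>> jog_arm(targets=[[0,0,0.5,0,0],[0,0,0,0,0],[0,0,0,0,0]])

```text
time_s: 12.83
eef_pos: [0.5807, -0.0864, 0.0354]
tool_rot: [179.8, 0.1, 78.7]
contact_force: [-7.7, -4.6, 27.2]
opening: 0.0002
```

>>> jog_arm(targets=[[0,0,-5,0,0],[0,0,-15,0,0],[0,0,-30,0,0],[0,0,-30,0,0],[0,0,-30,0,0],[-30,0,-10,0,0],[-40,0,0,0,0],[-40,0,0,0,0],[-40,0,0,0,0],[-40,0,0,0,0],[-30,0,0,0,0],[0,0,0,0,0],[0,0,0,0,0]])

```text
time_s: 13.92
eef_pos: [0.5357, -0.3023, 0.1526]
tool_rot: [-180.0, -0.0, 78.5]
contact_force: [0.5, 0.6, 0.4]
opening: 0.0002
```

```bash
python3 - <<'E'
from rig import *
from h import *
import pickle
s0,t0=pickle.load(open("s.pkl","rb"))
im={}
for n in("top","side"):
    s=snapshot(n); im[n]=s; o=np.array([180,160]) if n=="top" else np.array([180,150])
    f=lambda c:cv2.resize(c[o[1]:o[1]+115,o[0]:o[0]+150,::-1],None,fx=5,fy=5,interpolation=cv2.INTER_CUBIC)
    cv2.imwrite(f"pics/c_{n}.png",f(s["color"]))
pickle.dump(im,open("s2.pkl","wb"))
E
```

```text
(no output)
```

View pics/c_side.png

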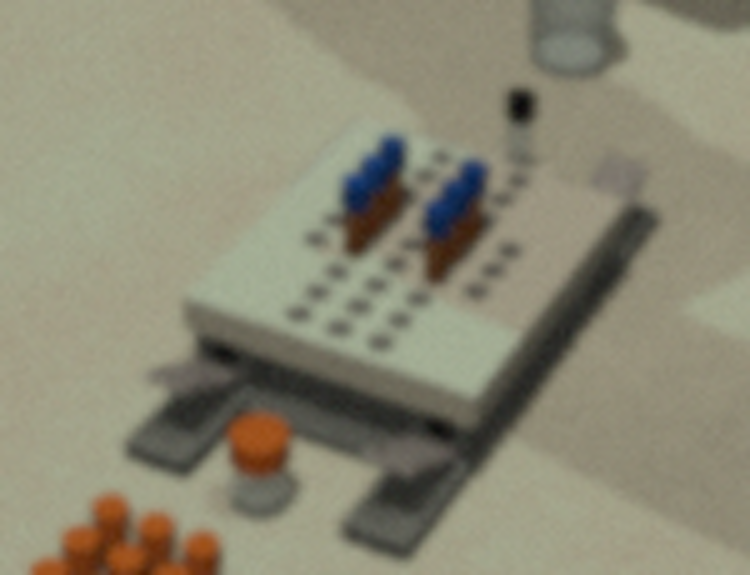

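View pics/c_top.png

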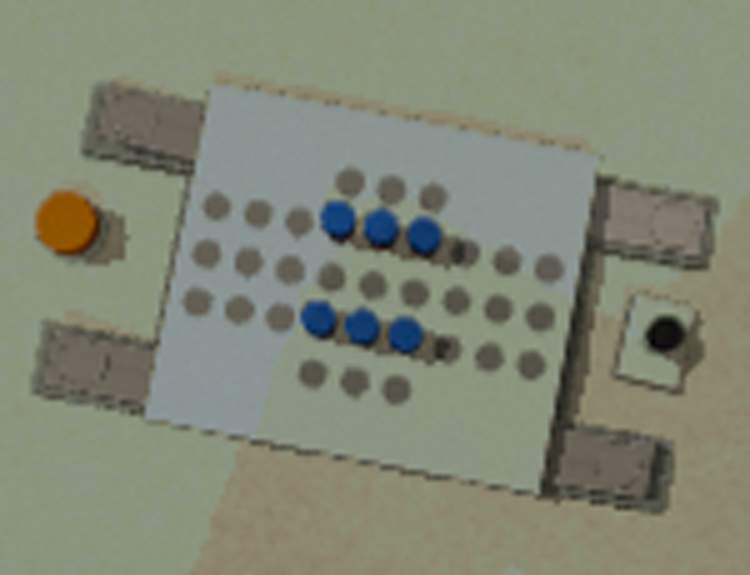

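The top view shows the far-right tab at crop (660,222) lying over its tongue. In the side view it no longer shows above the deck edge, where it was at (425,115) before. The other three tabs still stand, the deck outline is unchanged and the bystanders are in place. There is plenty of time, so I'll retouch the pad lightly to check it stayed at the stop.

>>> jog_arm(targets=[[40,0,0,0,0],[40,0,0,0,0],[40,0,0,0,0],[40,0,0,0,0],[40,0,0,0,0],[20,0,0,0,0],[0,0,30,0,0],[0,0,30,0,0],[0,0,30,0,0],[0,0,20,0,0],[0,0,0,0,0],[0,0,0,0,0]])

```text
time_s: 15.02
eef_pos: [0.5792, -0.0842, 0.0426]
tool_rot: [-179.9, -0.0, 78.7]
contact_force: [0.4, -0.0, 0.9]
opening: 0.0004
```

```bash
python3 d.py 58 -131
```

```text
t 15.0167 pos [ 0.5792 -0.0842  0.0426] rot [-179.9   -0.    78.7] open 0.0004 F [ 0.4 -0.   0.9] target [ 0.5784 -0.0872] shift [-3.1 -0.2 -0. ]
```

>>> jog_arm(targets=[[-2,0,2,0,0],[0,0,2,0,0],[0,0,0,0,0]])

```text
time_s: 15.27
eef_pos: [0.5797, -0.0874, 0.0398]
tool_rot: [179.9, 0.0, 78.7]
contact_force: [0.3, -0.5, -0.8]
opening: 0.0
```

>>> jog_arm(targets=[[0,0,1,0,0],[0,0,0,0,0]])

```text
time_s: 15.43
eef_pos: [0.5793, -0.0874, 0.0383]
tool_rot: [180.0, 0.0, 78.6]
contact_force: [0.1, -0.1, 0.6]
opening: -0.0001
```

>>> jog_arm(targets=[[0,0,1,0,0],[0,0,0,0,0]])

```text
time_s: 15.6
eef_pos: [0.5792, -0.0874, 0.0368]
tool_rot: [180.0, 0.0, 78.7]
contact_force: [-0.3, -0.2, 0.6]
opening: -0.0001
```

>>> jog_arm(targets=[[0,0,1,0,0],[0,0,0,0,0]])

```text
time_s: 15.77
eef_pos: [0.5793, -0.0874, 0.0362]
tool_rot: [180.0, 0.0, 78.7]
contact_force: [-1.0, -0.6, 4.5]
opening: -0.0001
```

The pad is still at the stop, with contact at TCP z 0.0362. I'll give it one last firm press and retreat upwards.

>>> jog_arm(targets=[[0,0,1,0,0],[0,0,0.8,0,0],[0,0,0,0,0],[0,0,0,0,0]])

```text
time_s: 16.1
eef_pos: [0.5796, -0.0874, 0.0357]
tool_rot: [179.9, 0.0, 78.7]
contact_force: [-6.3, 1.4, 20.5]
opening: -0.0001
```

>>> jog_arm(targets=[[0,0,-5,0,0],[0,0,-15,0,0],[0,0,-30,0,0],[0,0,-40,0,0],[0,0,-40,0,0],[0,0,-40,0,0],[0,0,0,0,0],[0,0,0,0,0],[0,0,0,0,0]])

```text
time_s: 16.85
eef_pos: [0.5788, -0.0872, 0.2034]
tool_rot: [-180.0, -0.0, 78.7]
contact_force: [-0.8, -0.0, -1.0]
opening: 0.0005
```

```bash
python3 - <<'E'
from rig import *
from h import *
s=snapshot("side")
cv2.imwrite("pics/e.png",s["color"][:,:,::-1])
st=state(); print(st["time_s"],st["contact_force"],st["eef_pos"])
E
```

```text
16.9 [ 1.28071369  0.71004096 -0.8556919 ] [ 0.57852024 -0.08718503  0.20270032]
```

View pics/e.png

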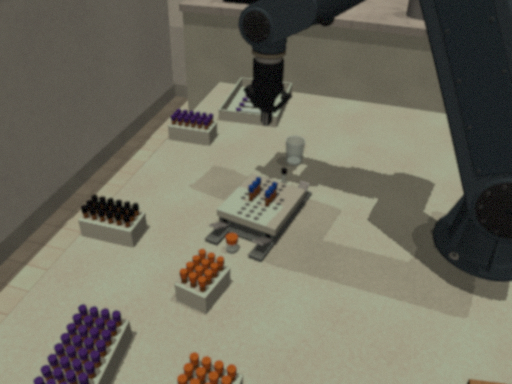

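The arm is clear, with the gripper high at (267,105). The deck looks level and the tubestand (285,172), pot (232,240) and beaker (295,150) are undisturbed.

```bash
python3 -c "
from rig import *
print(sign_off())"
```

```text
the job is handed in; nothing more can be done
None
```

The far-right corner was the one that gave. Its shim tab is now pressed fully flat, and I handed the job in at about 17 s with the arm clear.

- **Finding the corner:** I pressed near-left and near-right first, and both stayed rigid at about 30 N. Far-right then sank about 6.5 mm under a few newtons before meeting its foot. I did not press far-left, since the loose corner was already found.
- **Pressing the tab:** I pushed the far-right tab to its end stop with about 27 N (fingertip at about 19 mm). I retreated, then touched it again lightly, and it was still at the stop. A last press of about 20 N followed before I lifted off.
- **Last checks:** After the first retreat, both pictures showed the deck outline unchanged, the other three tabs standing and the bystanders in place. The final side picture agreed, as far as it shows. I judged the deck level from the pictures only, and did not press the far-right corner again, to avoid creeping the shim back.
- **One mismatch:** Moving the tab took only about 4 to 8 N of vertical force, less than the 10 to 16 N stated. No other check failed or disagreed.

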